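# Find the rocking corner of the stamping slab and wedge it

## Task

The stone stamping slab rocks on its board because the pad under one of its four corners has sunk. Press gently on the corners in turn to find the one that gives; then slide the orange-handled wedge in under that corner, nose first, until it is snug without lifting the slab, let go of it, and press on that corner gently but firmly (about 8 N) for half a second to check that it no longer gives. Leave the slab in its place and the other things on the bench alone.

Things in the scene. Friction and masses are not known exactly. Their poses are not given: they have to be found in the camera images.
- slab: white marble slab, 140 x 140 mm, 18 mm thick, 0.7 to 1 kg, loose, lying level on pads. Origin: centre of its underside, 18 mm above the table; x and y parallel to its sides, z up. The pad under one corner, any of the four, has sunk flush into the board: there is a 6 mm gap under that corner, though the slab still rests level on the other three pads. A blow or push of over 60 N damages it (touch down at 15 mm/s or less)
- slab_top (a point): centre of the slab's top face, 36 mm above the table; axes of the slab. Pressed 52 mm from here along both x and y, the sunken corner starts to give at 2 to 4 N and sinks about 4 mm before it meets the board; a sound corner gives under 1 mm at 10 N
- board: fixed plywood board under the slab, 230 mm square, 12 mm thick, same centre and yaw as the slab; the wedge slides on its plain rim. Origin: centre of its underside, on the table. Four round black pads, 40 mm across and 6 mm high, centred 42 mm from the middle along both x and y, carry the slab. Steel pins, 8 mm thick, 14 mm high, at the middle of the slab's four sides keep it from sliding
- wedge_grip (a point): aluminium wedge with an orange handle, flat on the table. This point: middle of the handle (22 x 22 mm, 34 mm tall, from 8 to 42 mm above the wedge's underside), 25 mm above the underside. x points along the wedge to its nose, z up. The wedge is 30 mm wide (22 mm at the handle), about 0.1 kg; its nose is 78 mm ahead of this point, its rear end 13 mm behind
- wedge_nose (a point): middle of the wedge's nose, 1 mm above the underside; axes as wedge_grip. The sloping top rises evenly from 2 mm at the nose to 8 mm, 60 mm behind it. Pushed in along the slab's diagonal, sole flat on the board, it is snug when the nose is about 40 mm in from the sunken corner of the slab (59 mm from its centre); a pad that has not sunk stops it 20 mm in
- spool: bystander: turned wooden thread spool, 44 mm across, 45 mm tall, standing; origin under its centre
- jar: bystander: amber jar with a black cap, 64 mm across, 80 mm tall; origin under its centre
- mallet: bystander: small hammer lying on the table; origin under its middle
- awl: bystander: screwdriver-like awl lying on the table; origin under its middle
- buckle_ring: bystander: flat brass ring, 48 mm across, 6 mm thick; origin under its centre
- beech_block: bystander: light wooden block 50 x 90 x 30 mm; origin under its centre
- ruler: bystander: flat steel ruler 30 x 250 x 4 mm; origin under its centre
Mind the look-alikes: they are no part of the job. Of the things shaped like the part that bears wedge_grip, the aluminium one is meant.

How it is judged (in metres and radians):
On the way, in this order (a step that is already met when the one before it is completed fails the run):
1. the slab is rocked by pressing on its sunken corner, down by a millimetre or more (tilt over 0.02 rad) (angle between slab's own z axis and vertical above 0.02 rad and contact force between the fingers and slab above 1 N and distance between wedge_grip and slab above 0.15 m and height (world z) of slab below 0.025 m), for 0.1 s.
2. the wedge lies under the sunken corner, its nose 27 to 54 mm from the slab's centre along both of the slab's axes, let go of, with the slab level within 0.012 rad (((x of wedge_nose in the frame of slab between 0.027 and 0.054 m and y of wedge_nose in the frame of slab between 0.027 and 0.054 m) or (x of wedge_nose in the frame of slab between 0.027 and 0.054 m and y of wedge_nose in the frame of slab between -0.054 and -0.027 m) or (x of wedge_nose in the frame of slab between -0.054 and -0.027 m and y of wedge_nose in the frame of slab between 0.027 and 0.054 m) or (x of wedge_nose in the frame of slab between -0.054 and -0.027 m and y of wedge_nose in the frame of slab between -0.054 and -0.027 m)) and height (world z) of wedge_nose below 0.019 m and angle between wedge_grip's own z axis and vertical below 0.06 rad and angle between slab's own z axis and vertical below 0.012 rad and height (world z) of slab between 0.0155 and 0.021 m and distance between the grasp point and wedge_grip above 0.04 m), for 0.2 s.
3. the wedged corner is pressed with more than 4 N for 0.25 s, within 45 mm of the wedge's nose, and the slab does not tilt by more than 0.015 rad (((x of wedge_nose in the frame of slab between 0.027 and 0.054 m and y of wedge_nose in the frame of slab between 0.027 and 0.054 m) or (x of wedge_nose in the frame of slab between 0.027 and 0.054 m and y of wedge_nose in the frame of slab between -0.054 and -0.027 m) or (x of wedge_nose in the frame of slab between -0.054 and -0.027 m and y of wedge_nose in the frame of slab between 0.027 and 0.054 m) or (x of wedge_nose in the frame of slab between -0.054 and -0.027 m and y of wedge_nose in the frame of slab between -0.054 and -0.027 m)) and contact force between the fingers and slab above 4 N and horizontal distance between the grasp point and wedge_nose below 0.045 m and angle between slab's own z axis and vertical below 0.015 rad), for 0.25 s.
At the end, for the whole second after the job is handed in: The wedge lies flat on the board under the sunken corner with its nose 27 to 54 mm from the slab's centre along both of the slab's axes; the slab is level within 0.012 rad, within 10 mm of where it began; everything is let go of (((x of wedge_nose in the frame of slab between 0.027 and 0.054 m and y of wedge_nose in the frame of slab between 0.027 and 0.054 m) or (x of wedge_nose in the frame of slab between 0.027 and 0.054 m and y of wedge_nose in the frame of slab between -0.054 and -0.027 m) or (x of wedge_nose in the frame of slab between -0.054 and -0.027 m and y of wedge_nose in the frame of slab between 0.027 and 0.054 m) or (x of wedge_nose in the frame of slab between -0.054 and -0.027 m and y of wedge_nose in the frame of slab between -0.054 and -0.027 m)) and height (world z) of wedge_nose below 0.019 m and angle between wedge_grip's own z axis and vertical below 0.06 rad and angle between slab's own z axis and vertical below 0.012 rad and height (world z) of slab between 0.0155 and 0.021 m and distance of slab from where it was at the start of the episode below 0.01 m); the robot touches nothing.
It fails at once if the robot bears on the slab with more than 60 N (contact force between any of the fingers, the arm and slab above 60 N).
It fails at once if the slab is shifted by more than 20 mm (distance of slab from where it was at the start of the episode above 0.02 m).
It fails at once if a bystander is moved by more than 30 mm (distance of any of spool, jar, mallet, awl, buckle_ring, beech_block, ruler from where it was at the start of the episode above 0.03 m).
It also fails if it takes over 72 s, if anything falls off the work surface, if the arm or the gripper's body presses on something with over 40 N, if the wrist force passes 120 N, or if a joint passes its speed limit or range.

## Robot

A 6-joint arm with a two-finger parallel gripper is mounted at the origin on the work surface. World frame = base frame: x ahead of the robot, y to its left, z up, the work surface at z = 0. Lengths are in mm, angles in degrees, forces in N, time in s.
With the tool pointing down it reaches from about 350 to 850 mm from the base axis. Payload 8.1 kg.
Tool frame: the origin (TCP) lies midway between the tips of the shut fingers; the grasp point (between the pads) lies hold_point_z behind it (hold_point_z is the distance from the TCP to the grasp point, in mm); z points along the fingers, x is the direction in which the jaws open and shut, and the axes are right-handed (so a half turn about z gives the same grasp; the last joint's range is limited). The gripper opens to 85 mm and grips with 20 to 120 N. Pads are 22 mm wide; open, the fingers measure 114 mm over their backs; the gripper's body (76 mm by 85 mm) begins 54 mm behind the grasp point. The pads swing forward as they close: fully open they stand 13 mm farther back than shut.
Start: joints at [70.967, 7.471, 85.268, -0, 87.261, -4.893], TCP at [146.559, 581.83, 231.292] pointing down, gripper open.
Joint ranges: [-169.43, 169.43], [-51.17, 129.36], [1.28, 143.12], [-76.62, 256.62], [0, 156.53], [-152.29, 152.29]. Speed limits (degrees/s): [136.94, 136.94, 159.86, 180, 180, 180].

## Interface

Orientations are given as [roll, pitch, yaw] about the fixed x, y, z axes, in that order (R = Rz(yaw) Ry(pitch) Rx(roll)).
In Python, from bench import * gives the robot as it stands.
- The arm moves only by the shell command python3 -m pendant 'ROWS' [OPENING] [FORCE]. ROWS is JSON, a list that holds one entry, the list of rows, each a list of 4 numbers: the shift along the tool's x, y, z normalised to -1 to 1, where 1 is 0.02 m, then the turn about the tool's z normalised to -1 to 1, where 1 is 0.08 rad. A call has exactly 10 rows; each row shifts and turns the pose as measured when the row begins, along the tool's axes as they then stand; what a row does not reach is not made up. A row lasts 1/12 s, in which the tool goes at most 41.7 mm and 7.16 degrees, less where a joint would pass 70% of its speed; a pose out of reach is approached as far as the arm can. A call with a number of a shift or a turn outside -1 to 1 is refused whole. A call with a gripper value outside its range is refused whole. OPENING is the gripper's target within -1 to 1 (fully open at 1, half-way at 0, shut at -1), set as the call begins (- or left out, the last holds). The fingers move at their own pace and stop on an object; FORCE is the grip in N (left out, the last holds). Time passes only in rows, so rows that do not move let the fingers close, or fill a call up. It gives the time, the measured TCP pose, the force and the opening at its end, in the units of the state.
- sense(): the state, without advancing time (a new reading comes with each control period).
- snapshot(name): name is "scene" or "top"; returns the picture (400x640x3 uint8, red, green, blue); there is no depth.
- calibration(name): a dict with "mtx" (3x3 intrinsics, pixels), "D" ([k1, k2, p1, p2, k3] as OpenCV has them; the pictures are not rectified), "world_to_cam" (4x4, takes a point from world to camera coordinates). Camera axes: x right, y down, z forward; pixel columns grow to the right and rows downward; lengths in mm; the calibration is good to about 2 mm. A picture is of the moment at which its call begins. calibration takes no time and is no camera call.
- hand_in(): hands the job in, once; it reports no verdict.
The state is a dict: "time": time; "joint_pos": joint angles; "qd": joint speeds; "joint_efforts": joint torques, N m; "tool_pos": TCP position; "tcp_rot": TCP orientation; "ft_force": force on the tool from outside, world axes, zero at the start; "wrist_torque": the same for the moment, N m; "finger_gap": finger opening in mm.
Only numpy, scipy, OpenCV 4.12 (cv2) and the standard library are available. Lean on these libraries where they do the work, as an engineer would, in place of code of your own. Each camera call takes 0.05 s, during which the arm holds its last target.

## Working session

There is one attempt and no reset: what is moved stays moved. The work goes in short steps, Python scripts to look and compute and a shell command to move; the robot and the scene stay as the last step left them, time stands still between calls to the robot, and variables do not carry over. Pictures are saved under pics/ and viewed, and the job is handed in when it is done.

```bash
ls; mkdir -p pics; python3 - <<'E'
from bench import *
import cv2
print(sense())
for n in("scene","top"):
    im=snapshot(n); cv2.imwrite(f"pics/{n}0.png",im[:,:,::-1])
    c=calibration(n); print(n,c)
E
```

```text
pics
{'time': 0.0, 'joint_pos': array([ 7.09657752e+01,  7.51398130e+00,  8.53276024e+01, -1.54735399e-04,
        8.72621878e+01, -4.89234994e+00]), 'qd': array([-0.08489379,  0.07427041, -0.03309776, -0.0309556 ,  0.06667749,
       -0.00289798]), 'joint_efforts': array([ 9.02572938e-04, -5.69372463e+01, -5.00573730e+01, -1.72401860e-04,
        1.43477219e-02,  1.29587466e-06]), 'tool_pos': array([146.39024213, 581.31277955, 230.27225292]), 'tcp_rot': array([-1.79991304e+02,  1.03406617e-01,  7.58581405e+01]), 'ft_force': array([ 0.43455323, -0.21519716, -0.2648445 ]), 'wrist_torque': array([ 0.01326711, -0.06418193, -0.01486521]), 'finger_gap': 85.37208683092476}
scene {'mtx': array([[496.6221939 ,   0.        , 321.99040504],
       [  0.        , 496.6221939 , 205.76022721],
       [  0.        ,   0.        ,   1.        ]]), 'D': array([0.0093879, 0.       , 0.       , 0.       , 0.       ]), 'world_to_cam': array([[ 1.97994979e-01,  9.80189808e-01,  5.09193973e-03,
        -6.29767780e+01],
       [ 6.72536093e-01, -1.32067171e-01, -7.28185049e-01,
        -2.99384662e+02],
       [-7.13087085e-01,  1.47601497e-01, -6.85361661e-01,
         1.76922739e+03],
       [ 0.00000000e+00,  0.00000000e+00,  0.00000000e+00,
         1.00000000e+00]])}
top {'mtx': array([[414.72591092,   0.        , 317.53394698],
       [  0.        , 414.72591092, 197.7543292 ],
       [  0.        ,   0.        ,   1.        ]]), 'D': array([-0.09724305,  0.        ,  0.        ,  0.        ,  0.        ]), 'world_to_cam': array([[ 7.85396471e-02, -9.96910978e-01, -1.63163856e-04,
        -7.23101828e+01],
       [-9.76709988e-01, -7.69153688e-02, -2.00303833e-01,
         4.97550936e+02],
       [ 1.99672540e-01,  1.58911561e-02, -9.79733815e-01,
         1.02238244e+03],
       [ 0.00000000e+00,  0.00000000e+00,  0.00000000e+00,
         1.00000000e+00]])}
```

View pics/scene0.png

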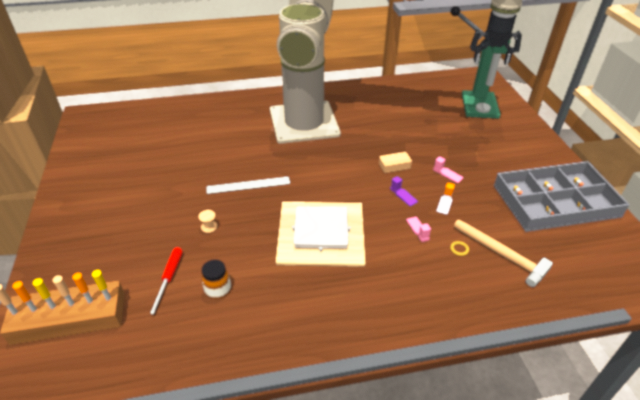

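View pics/top0.png

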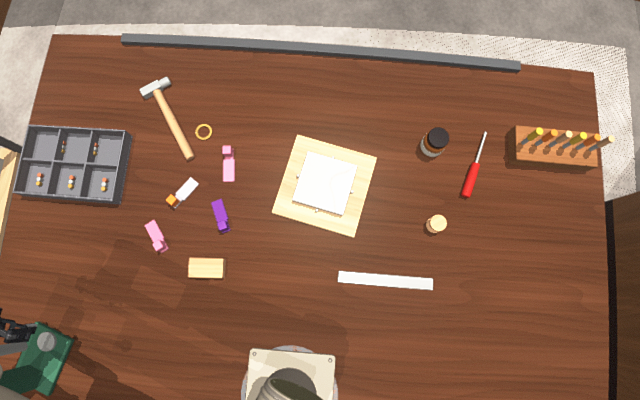

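```bash
python3 - <<'E'
import cv2
a=cv2.imread('pics/top0.png');b=cv2.imread('pics/scene0.png')
c=cv2.resize(a[125:245,140:390],None,fx=3,fy=3,interpolation=2)
d=cv2.resize(b[140:270,260:480],None,fx=3,fy=3,interpolation=2)
cv2.imwrite('pics/c1.png',c);cv2.imwrite('pics/c2.png',d)
E
```

```text
(no output)
```

View pics/c1.png

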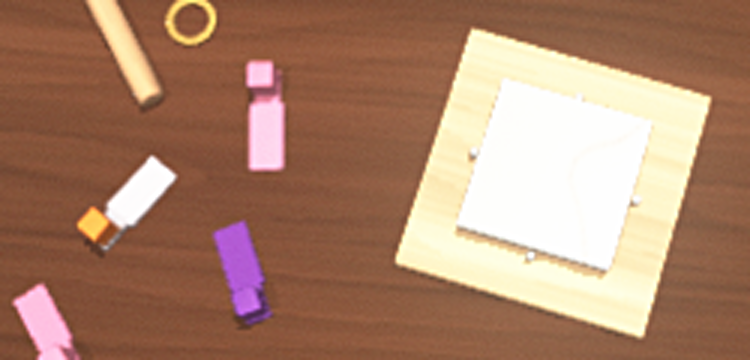

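View pics/c2.png

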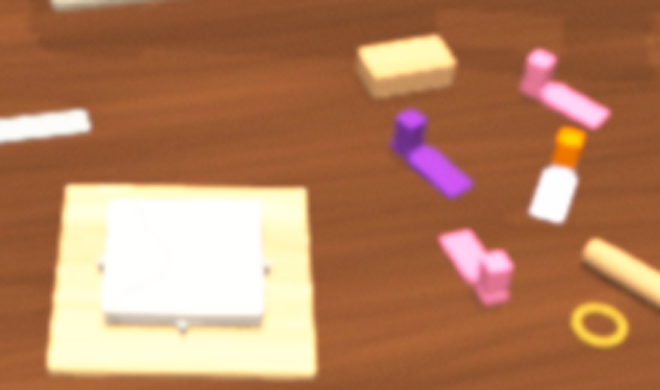

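In the top view there are four wedge shapes. One is white-metal with an orange handle at about (182,193). The others are pink (228,163), purple (221,215) and pink (155,236). The crop confirms that only the one at (182,193) is aluminium with an orange handle, so that is the one. The board and slab are at about (325,185).

```bash
cat > h.py <<'E'
from bench import *
import cv2, numpy as np
def ray(n,px,z):
    c=calibration(n);M=np.array(c['world_to_cam']);R=M[:3,:3];t=M[:3,3]
    p=cv2.undistortPoints(np.array(px,float).reshape(-1,1,2),c['mtx'],c['D']).reshape(-1,2)
    d=np.c_[p,np.ones(len(p))]@R; o=-R.T@t
    s=(z-o[2])/d[:,2]; return (o+d*s[:,None])[:,:2]
def proj(n,P):
    c=calibration(n);M=np.array(c['world_to_cam'])
    return cv2.projectPoints(np.array(P,float).reshape(-1,1,3),cv2.Rodrigues(M[:3,:3])[0],M[:3,3],c['mtx'],c['D'])[0].reshape(-1,2)
def big(m,box):
    x0,y0,x1,y1=box;k=np.zeros_like(m);k[y0:y1,x0:x1]=m[y0:y1,x0:x1]
    cs=cv2.findContours(k,cv2.RETR_EXTERNAL,cv2.CHAIN_APPROX_NONE)[0]
    return max(cs,key=cv2.contourArea).reshape(-1,2)
def rect(P):
    r=cv2.minAreaRect(P.astype(np.float32)); return np.round(np.r_[r[0],r[1],r[2]],1)
E
python3 - <<'E'
from h import *
B={'top':((262,125,390,245),(140,170,208,215)),'scene':((268,190,375,275),(430,175,462,220))}
for n in('top','scene'):
    im=cv2.imread(f'pics/{n}0.png');h=cv2.cvtColor(im,cv2.COLOR_BGR2HSV);H,S,V=cv2.split(h)
    bb,wb=B[n]
    board=((V>190)).astype(np.uint8)
    slab=((V>200)&(S<38)).astype(np.uint8)
    slab=cv2.morphologyEx(slab,cv2.MORPH_OPEN,np.ones((5,5)))
    p=big(board,bb);print(n,'board',rect(ray(n,p,12)))
    p=big(slab,bb);print('slab@36',rect(ray(n,p,36)))
    org=((H>8)&(H<20)&(S>200)&(V>190)).astype(np.uint8)
    p=big(org,wb);print('orange px',p.mean(0),cv2.boundingRect(p),rect(ray(n,p,42)),rect(ray(n,p,25)))
    wh=((V>170)&(S<60)).astype(np.uint8)
    p=big(wh,wb);print('white',p.mean(0),cv2.boundingRect(p),rect(ray(n,p,5)))
    print(cv2.boxPoints(cv2.minAreaRect(ray(n,p,5).astype(np.float32))))
    # direction
    q=ray(n,big(org,wb),42).mean(0)-0
E
```

```text
top board [548.3 -48.4 230.5 231.9  77.6]
slab@36 [549.2 -48.2 140.8 143.5  77.7]Traceback (most recent call last):
  File "<stdin>", line 12, in <module>
  File "h.py", line 14, in big
    return max(cs,key=cv2.contourArea).reshape(-1,2)
           ~~~^^^^^^^^^^^^^^^^^^^^^^^^
ValueError: max() iterable argument is empty
```

```bash
python3 - <<'E'
from h import *
B={'top':((262,125,390,245),(150,170,208,215)),'scene':((268,190,375,275),(430,175,462,220))}
for n in('top','scene'):
    im=cv2.imread(f'pics/{n}0.png');h=cv2.cvtColor(im,cv2.COLOR_BGR2HSV);H,S,V=cv2.split(h)
    bb,wb=B[n]
    board=((V>190)).astype(np.uint8)
    slab=((V>200)&(S<38)).astype(np.uint8)
    slab=cv2.morphologyEx(slab,cv2.MORPH_OPEN,np.ones((5,5)))
    p=big(board,bb);print(n,'board',rect(ray(n,p,12)))
    p=big(slab,bb);print('slab@36',rect(ray(n,p,36)))
    org=((H>8)&(H<24)&(S>190)&(V>170)).astype(np.uint8)
    p=big(org,wb);print('orange px',p.mean(0),cv2.boundingRect(p),rect(ray(n,p,42)),rect(ray(n,p,25)))
    wh=((V>170)&(S<70)).astype(np.uint8)
    p=big(wh,wb);print('white',p.mean(0),cv2.boundingRect(p),rect(ray(n,p,5)))
    print(cv2.boxPoints(cv2.minAreaRect(ray(n,p,5).astype(np.float32))))
E
```

```text
top board [548.3 -48.4 230.5 231.9  77.6]
slab@36 [549.2 -48.2 140.8 143.5  77.7]
orange px [172.5 203.5] (172, 203, 2, 2) [458.  346.4   3.7   0.  141.4] [460.8 352.8   3.7   0.  141.4]
white [186.09615385 188.98076923] (175, 177, 24, 24) [506.7 328.6  32.7  69.   55.2]
[[468.99786 334.9166 ]
 [525.67395 295.51736]
 [544.3331  322.35873]
 [487.65704 361.75797]]
scene board [551.5 -50.6 236.3 244.1  77.8]
slab@36 [553.5 -44.4 162.8 151.3  78.9]
orange px [449.         187.83783784] (443, 182, 13, 13) [480.9 344.5  28.9  57.4  56.1] [463.2 354.9  29.5  58.4  56.1]
white [444.21568627 204.2745098 ] (436, 195, 17, 20) [507.4 326.5  35.6  80.8  55.5]
[[464.03265 334.71008]
 [530.6974  288.97186]
 [550.82904 318.31433]
 [484.1643  364.05255]]
```

```bash
python3 - <<'E'
from h import *
im=cv2.imread('pics/top0.png');h=cv2.cvtColor(im,cv2.COLOR_BGR2HSV)
H,S,V=cv2.split(h);org=((H>5)&(H<22)&(S>150)&(V>205)).astype(np.uint8)
p=big(org,(163,190,182,212));print(cv2.boundingRect(p),rect(ray('top',p,42)))
for g,y in(((471,353.5),-34.8),((473,354),-34.8)):
  u=np.array([np.cos(np.radians(y)),np.sin(np.radians(y))]);v=np.array([-u[1],u[0]]);g=np.array(g)
  c=[np.r_[g+11*a*u+11*b*v,42] for a,b in((1,1),(1,-1),(-1,-1),(-1,1))]
  d=[np.r_[g+78*u+15*b*v,2] for b in(1,-1)]
  print(proj('top',c+d).round(1).tolist(),proj('scene',c+d).round(1).tolist())
for s in((1,1),(1,-1),(-1,-1),(-1,1)):
  a=np.radians(-12.3);u=np.array([np.cos(a),np.sin(a)]);v=np.array([-u[1],u[0]])
  print(s,(np.array([548.8,-48.3])+52*s[0]*u+52*s[1]*v).round(1))
big_=cv2.resize(im[165:220,155:210],None,fx=10,fy=10,interpolation=2);cv2.imwrite('pics/c3.png',big_)
E
```

```text
(166, 194, 10, 11) [468.9 354.2  21.8  22.1  51.5]
[[170.5, 192.7], [176.4, 197.9], [170.8, 204.2], [164.9, 199.1], [190.8, 176.6], [198.6, 183.2]] [[453.5, 188.6], [446.0, 186.6], [447.7, 182.1], [455.1, 184.1], [447.2, 213.5], [436.9, 210.6]]
[[170.4, 192.0], [176.3, 197.2], [170.7, 203.5], [164.8, 198.3], [190.7, 175.8], [198.6, 182.5]] [[453.9, 189.0], [446.4, 187.0], [448.1, 182.5], [455.6, 184.5], [447.6, 214.0], [437.3, 211.1]]
(1, 1) [610.7  -8.6]
(1, -1) [ 588.5 -110.2]
(-1, -1) [486.9 -88. ]
(-1, 1) [509.1  13.6]
```

View pics/c3.png

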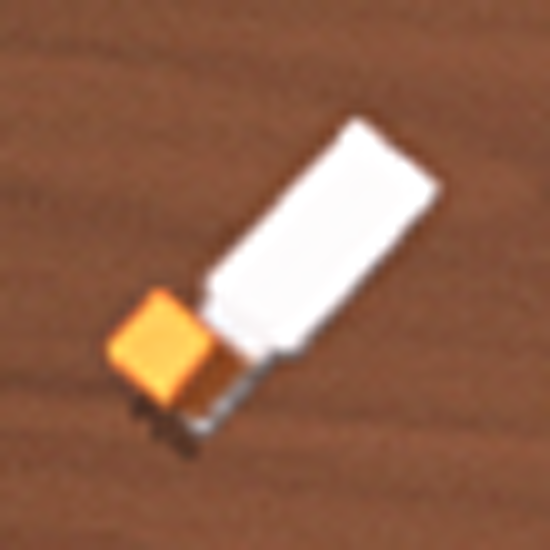

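```bash
python3 -c "
import bench;print([k for k in dir(bench) if not k.startswith('__')]);print(getattr(bench,'hold_point_z',None))"; python3 -m pendant '[[[-0.9,1,0,0],[-0.9,1,0,0],[-0.9,1,0,0],[-0.9,1,0,0],[-0.9,1,0,0],[-0.9,1,0,0],[-0.9,1,0,0],[-0.9,1,0,0],[-0.9,1,0,0],[-0.9,1,0,0]]]' -1 40
```

```text
['PlanningError', 'calibration', 'hand_in', 'hold_point_z', 'sense', 'snapshot']
18.700000000000003
time: 0.93
tool_pos: [296.8, 349.6, 224.2]
tcp_rot: [-179.7, 0.6, 76.4]
ft_force: [0.6, 0.8, 0.5]
finger_gap: -0.1
```

```bash
python3 -m pendant '[[[-0.95,1,0.4,0],[-0.95,1,0.4,0],[-0.95,1,0.4,0],[-0.95,1,0.4,0],[-0.95,1,0.4,0],[-0.95,1,0.4,0],[-0.95,1,0.5,0],[-0.95,1,0.5,0],[-0.95,1,0.5,0],[-0.95,1,0.5,0]]]' -1 40
```

```text
time: 1.77
tool_pos: [450.4, 104.4, 133.7]
tcp_rot: [-179.8, 0.5, 76.4]
ft_force: [0.1, 0.0, 0.5]
finger_gap: -0.3
```

```bash
python3 -m pendant '[[[-0.9,0.95,0.4,0],[-0.9,0.95,0.5,0],[-0.9,0.95,0.5,0],[-0.9,0.95,0.5,0],[0,0,0.6,0],[0,0,0.6,0],[0,0,0.5,0],[0,0,0.3,0],[0,0,0.2,0],[0,0,0,0]]]' -1 40
```

```text
time: 2.6
tool_pos: [506.2, 6.2, 41.9]
tcp_rot: [-179.4, 0.6, 76.0]
ft_force: [-0.0, -0.1, -0.6]
finger_gap: -0.1
```

```bash
python3 -m pendant '[[[0,0,0.05,0],[0,0,0.05,0],[0,0,0.05,0],[0,0,0.05,0],[0,0,0.05,0],[0,0,0.05,0],[0,0,0.05,0],[0,0,0.05,0],[0,0,0.05,0],[0,0,0.05,0]]]'
```

```text
time: 3.43
tool_pos: [508.1, 7.8, 36.0]
tcp_rot: [-179.6, 0.5, 76.2]
ft_force: [-8.6, -0.2, 17.7]
finger_gap: -0.0
```

```bash
python3 -m pendant '[[[0,0,-0.3,0],[-0.5,0,-0.1,0],[-1,0,0,0],[-1,0,0,0],[-1,0,0,0],[-1,0,0,0],[-0.2,0,0,0],[0,0,0,0],[0,0,0,0],[0,0,0.05,0]]]'
```

```text
time: 4.27
tool_pos: [485.1, -90.3, 45.8]
tcp_rot: [-179.8, 0.6, 76.2]
ft_force: [-0.1, -0.3, -0.4]
finger_gap: -0.1
```

```bash
python3 -m pendant '[[[0,0,0.15,0],[0,0,0.1,0],[0,0,0.07,0],[0,0,0.05,0],[0,0,0.05,0],[0,0,0.05,0],[0,0,0.04,0],[0,0,0.04,0],[0,0,0.04,0],[0,0,0.04,0]]]'
```

```text
time: 5.1
tool_pos: [485.5, -87.6, 36.0]
tcp_rot: [-179.7, 0.7, 76.6]
ft_force: [-5.8, 0.4, 10.1]
finger_gap: 0.4
```

```bash
python3 -m pendant '[[[0,0,-0.3,0],[0,0.5,-0.05,0],[0,1,0,0],[0,1,0,0],[0,1,0,0],[0,1,0,0],[0.05,0.5,0,0],[0,0,0.05,0],[0,0,0.1,0],[0,0,0.1,0]]]'
```

```text
time: 5.93
tool_pos: [587.6, -109.0, 39.1]
tcp_rot: [-179.7, 0.6, 76.7]
ft_force: [-0.9, 0.1, -0.5]
finger_gap: -0.2
```

```bash
python3 -m pendant '[[[0,0,0.05,0],[0,0,0.04,0],[0,0,0.04,0],[0,0,0.04,0],[0,0,0.04,0],[0,0,0.04,0],[0,0,0.04,0],[0,0,0.04,0],[0,0,0.04,0],[0,0,0.04,0]]]'
```

```text
time: 6.77
tool_pos: [585.7, -108.4, 36.1]
tcp_rot: [-180.0, 0.6, 76.7]
ft_force: [-1.5, 1.1, 6.6]
finger_gap: 0.4
```

```bash
python3 -m pendant '[[[0,0,-0.3,0],[0.5,0,-0.05,0],[1,0,0,0],[1,0,0,0],[1,0,0,0],[1,0,0,0],[0.4,0,0,0],[0,0,0.05,0],[0,0,0.1,0],[0,0,0.1,0]]]'
```

```text
time: 7.6
tool_pos: [607.7, -6.4, 38.2]
tcp_rot: [180.0, 0.6, 76.7]
ft_force: [-0.4, -0.0, 0.4]
finger_gap: -0.0
```

```bash
python3 -m pendant '[[[0,0,0.05,0],[0,0,0.04,0],[0,0,0.04,0],[0,0,0.04,0],[0,0,0.04,0],[0,0,0.04,0],[0,0,0.04,0],[0,0,0.04,0],[0,0,0.04,0],[0,0,0.04,0]]]'
```

```text
time: 8.43
tool_pos: [608.4, -9.1, 32.0]
tcp_rot: [179.9, 0.5, 76.4]
ft_force: [-5.4, 2.7, 12.5]
finger_gap: -0.1
```

```bash
python3 -m pendant '[[[0,0,0.03,0],[0,0,0.02,0],[0,0,0.02,0],[0,0,-0.3,0],[0,0,-0.9,0],[0.5,-0.4,-1,0],[1,-0.7,-1,0],[1,-0.7,-0.8,0],[1,-0.7,-0.4,0],[1,-0.7,0,0]]]'; python3 -m pendant '[[[1,-0.7,0,0],[1,-0.7,0,0],[1,-0.7,0,0],[1,-0.7,0,0],[1,-0.7,0,0],[1,-0.7,0,0],[1,-0.7,0,0],[1,-0.7,0,0],[1,-0.7,0,0],[0.5,-0.3,0,0]]]' 1
```

```text
time: 9.27
tool_pos: [565.0, 90.2, 120.6]
tcp_rot: [-179.8, 0.9, 76.0]
ft_force: [0.1, -0.6, 0.2]
finger_gap: 0.2
time: 10.1
tool_pos: [478.0, 313.7, 118.5]
tcp_rot: [179.9, 1.2, 75.9]
ft_force: [0.1, 0.5, -0.2]
finger_gap: 86.0
```

```bash
python3 -m pendant '[[[0.9,-0.4,0.3,0],[0.6,-0.3,0.3,0],[0,0,0.3,0.9],[0,0,0.3,0.9],[0,0,0.3,0.9],[0,0,0.3,0.9],[0,0,0.2,0.5],[0,0,0,0.1],[0,0,0,0],[0,0,0,0]]]' 1
```

```text
time: 10.93
tool_pos: [471.4, 345.2, 72.8]
tcp_rot: [179.3, 1.5, 56.1]
ft_force: [1.2, 0.3, -0.0]
finger_gap: 85.3
```

```bash
python3 - <<'E'
from h import *
im=snapshot('top')[:,:,::-1];cv2.imwrite('pics/t2.png',cv2.resize(im[80:260,100:390],None,fx=2.7,fy=2.7,interpolation=2));s=sense();print(s['tool_pos'],s['tcp_rot'],s['joint_pos'])
E
```

```text
[471.51449561 345.20835472  72.95385129] [179.3241648    1.47281958  56.07476677] [ 31.94576453  13.59485816  95.50051424  -1.2817357   71.97677392
 -23.72969755]
```

View pics/t2.png

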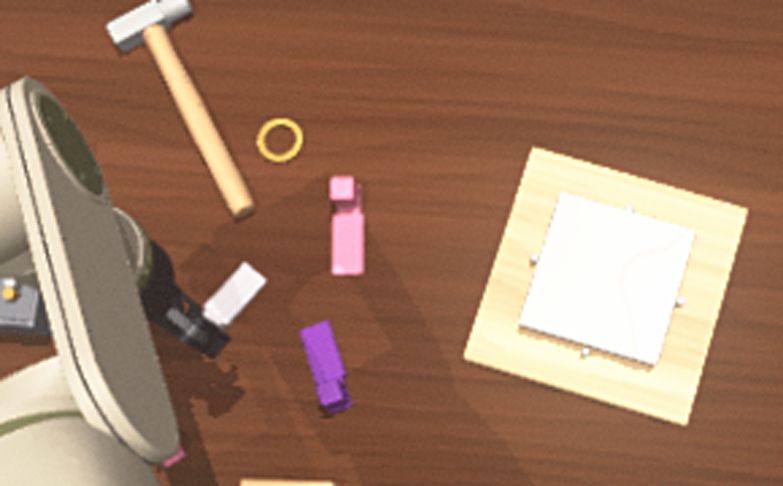

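```bash
python3 -m pendant '[[[0.35,-0.28,0.2,0],[0,0,0.5,0],[0,0,0.5,0],[0,0,0.5,0],[0,0,0.5,0],[0,0,0.4,0],[0,0,0.3,0],[0,0,0.1,0.1],[0,0,0,0],[0,0,0,0]]]' 1
```

```text
time: 11.82
tool_pos: [469.7, 352.6, 4.9]
tcp_rot: [179.3, 1.6, 55.7]
ft_force: [-0.3, 0.0, 0.0]
finger_gap: 85.3
```

```bash
python3 -m pendant '[[[0.05,-0.03,-0.2,0],[0,0,0,0],[0,0,0,0],[0,0,0,0],[0,0,0,0],[0,0,0,0],[0,0,0,0],[0,0,0,0],[0,0,0,0],[0,0,0,0]]]' -0.6 40
```

```text
time: 12.65
tool_pos: [471.5, 355.0, 12.1]
tcp_rot: [179.3, 1.3, 55.7]
ft_force: [-0.9, -0.8, 0.0]
finger_gap: 21.4
```

```bash
python3 -m pendant '[[[0,0,-0.3,0],[0,0,-0.6,0],[0,0,-0.9,0],[0,0.3,-0.9,0],[-0.15,0.6,-0.7,0],[-0.29,1,-0.3,0],[-0.29,1,0,0],[-0.29,1,0,0],[-0.29,1,0,0],[-0.29,1,0,0]]]'; python3 -m pendant '[[[-0.29,1,0,0],[-0.29,1,0,0],[-0.29,1,0,0],[-0.29,1,0,0],[-0.29,1,0,0],[-0.29,1,0,0],[-0.29,1,0,0],[-0.29,1,0,0],[-0.29,1,0,0],[-0.29,1,0,0]]]'
```

```text
time: 13.48
tool_pos: [552.3, 265.3, 101.4]
tcp_rot: [179.2, 1.2, 56.1]
ft_force: [-0.2, 0.1, -0.9]
finger_gap: 21.6
time: 14.32
tool_pos: [694.4, 97.9, 120.3]
tcp_rot: [178.8, 0.7, 56.2]
ft_force: [0.4, 0.2, -1.0]
finger_gap: 21.4
```

```bash
python3 -m pendant '[[[-0.4,0.8,0,0],[-0.4,0.6,0,0],[0,0,0.1,1],[0,0,0.1,1],[0,0,0.1,1],[0,0,0.1,1],[0,0,0.1,1],[0,0,0.1,1],[0,0,0.1,1],[0,0,0.1,1]]]'; python3 -m pendant '[[[0,0,0.1,1],[0,0,0.1,1],[0,0,0.1,1],[0,0,0,1],[0,0,0,1],[0,0,0,1],[0,0,0,1],[0,0,0,1],[0,0,0,1],[0,0,0,1]]]'; python3 -m pendant '[[[0,0,0,1],[0,0,0,1],[0,0,0,1],[0,0,0,1],[0,0,0,1],[0,0,0,0.5],[0,0,0,0],[0,0,0,0],[0,0,0,0],[0,0,0,0]]]'
```

```text
time: 15.15
tool_pos: [713.3, 60.2, 115.3]
tcp_rot: [178.4, -0.5, 17.6]
ft_force: [0.3, -0.3, -1.6]
finger_gap: 21.5
time: 15.98
tool_pos: [711.9, 60.2, 116.8]
tcp_rot: [179.4, -1.5, -30.5]
ft_force: [-0.8, 0.0, -1.4]
finger_gap: 21.6
time: 16.82
tool_pos: [711.2, 60.5, 124.4]
tcp_rot: [-179.7, -1.7, -57.0]
ft_force: [-0.1, -0.3, -1.2]
finger_gap: 21.5
```

```bash
python3 - <<'E'
from h import *
for n,b in(('top',(100,240,200,440)),('scene',(150,290,240,440))):
  im=snapshot(n)[:,:,::-1];cv2.imwrite(f'pics/{n}3.png',im);cv2.imwrite(f'pics/{n}3c.png',cv2.resize(im[b[0]-30:b[1],b[2]:b[3]],None,fx=3.3,fy=3.3,interpolation=2))
s=sense();print(s['tool_pos'],s['tcp_rot'],s['joint_pos'])
E
```

```text
[711.2730876   60.49515266 124.31820979] [-179.73874873   -1.65246659  -57.04861784] [ 1.39945458 27.62488979 72.31074241 -1.29525555 78.9795945  58.679878  ]
```

View pics/top3c.png

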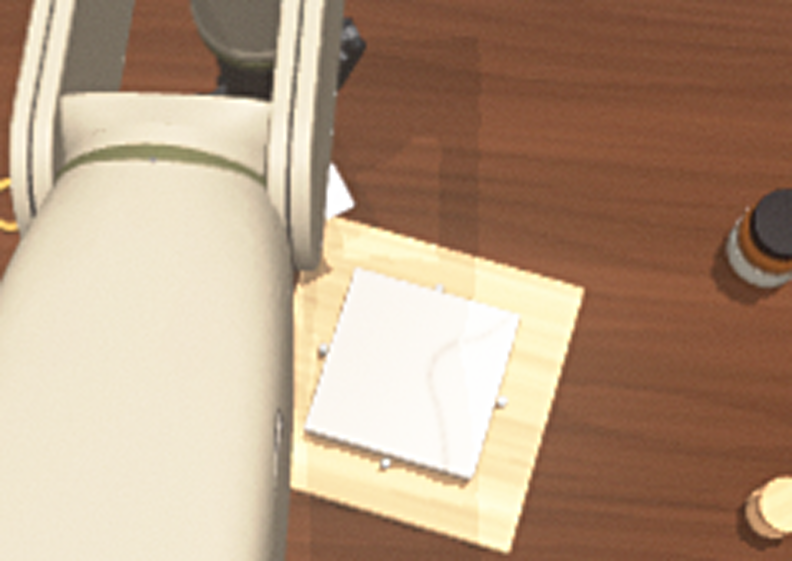

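View pics/scene3.png

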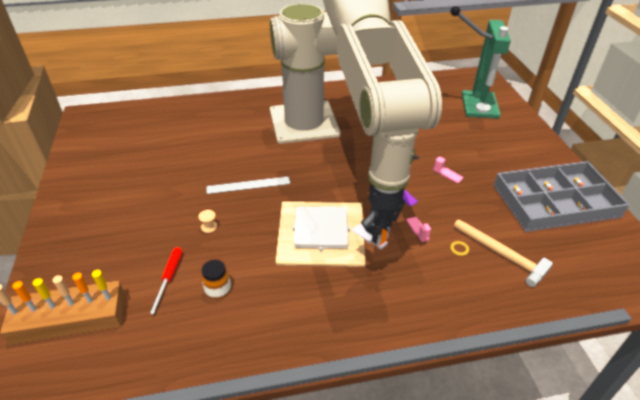

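```bash
cat >> h.py <<'E'
from scipy.spatial.transform import Rotation as Ro
E_=lambda a:Ro.from_euler('xyz',a,degrees=True)
Rg=E_([179.3,1.3,55.7]);pg=np.array([471.5,355,12.1])
Rw0=E_([0,0,-34.5]);gp=np.array([470.3,354.0,25.])
Trot=Rg.inv()*Rw0; Toff=Rg.inv().apply(gp-pg)
C=np.array([548.8,-48.3]);YAW=-12.3
def wedge():
    s=sense();R=E_(s['tcp_rot']);Rw=R*Trot;g=s['tool_pos']+R.apply(Toff);n=g+Rw.apply([78,0,-24])
    u=E_([0,0,YAW])
    f=lambda p:u.inv().apply([*(p[:2]-C),0])[:2].round(1)
    print('tcp',s['tool_pos'].round(1),s['tcp_rot'].round(2),'F',s['ft_force'].round(1),'gap',round(s['finger_gap'],1))
    print('wedge rpy',Rw.as_euler('xyz',degrees=True).round(2),'grip',g.round(1),'nose',n.round(1),'rear',(g+Rw.apply([-13,0,-25])).round(1),'slabframe grip',f(g),'nose',f(n))
    return g,Rw,n
E
python3 - <<'E'
from h import *
g,R,n=wedge()
im=cv2.imread('pics/scene3.png')
pts=[g+R.apply(p) for p in([78,15,-23],[78,-15,-23],[18,15,-17],[18,-15,-17],[11,11,17],[11,-11,17],[-11,-11,17])]
q=proj('scene',pts);print(q.round(1).tolist())
c=cv2.resize(im[200:270,320:420],None,fx=7,fy=7,interpolation=2)
for p in q: cv2.circle(c,tuple(((p-[320,200]+.5)*7).astype(int)),3,(0,255,0),-1)
cv2.imwrite('pics/s3z.png',c)
E
```

```text
tcp [711.3  60.5 124.3] [-179.74   -1.65  -57.05] F [ 0.3 -0.3 -1.2] gap 21.7
wedge rpy [   2.95    0.97 -147.22] grip [710.3  62.4 137.1] nose [645.7  19.4 111.8] rear [722.3  68.6 112.4] slabframe grip [134.2 142.6] nose [80.3 86.8]
[[351.9, 228.7], [360.1, 223.2], [370.3, 239.6], [378.5, 233.7], [375.0, 229.9], [381.1, 225.6], [388.2, 230.3]]
```

View pics/s3z.png

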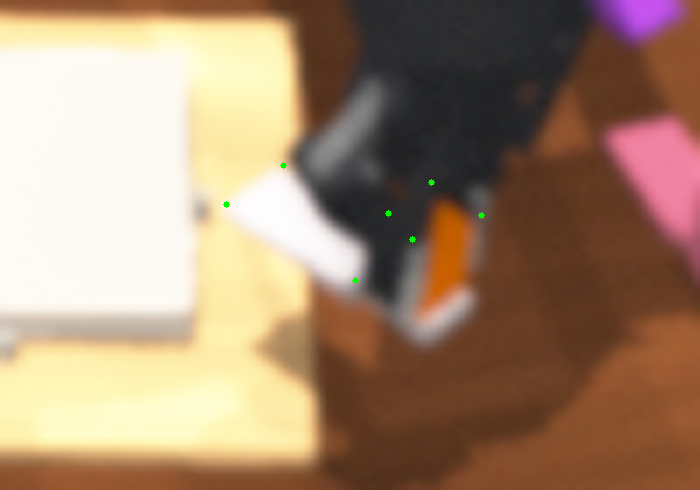

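```bash
python3 -m pendant '[[[0.1,0,0.4,0],[0,0,0.7,0],[0,0,0.8,0],[0,0,0.8,0],[0,0,0.7,0],[0,0,0.5,0],[0,0,0.3,0],[0,0,0.1,0],[0,0,0,0],[0,0,0,0]]]'; python3 -c "
from h import *
wedge()"
```

```text
time: 17.75
tool_pos: [712.2, 56.2, 26.6]
tcp_rot: [-180.0, -1.5, -56.9]
ft_force: [0.2, -0.1, -0.4]
finger_gap: 21.5
tcp [712.2  56.2  26.6] [-179.97   -1.51  -56.95] F [ 0.2 -0.1 -0.4] gap 21.5
wedge rpy [   2.81    0.74 -147.13] grip [711.2  58.1  39.4] nose [646.6  14.9  14.4] rear [723.1  64.3  14.6] slabframe grip [136.  138.5] nose [82.1 82.6]
```

```bash
python3 - <<'E'
from h import *
im=snapshot('scene')[:,:,::-1];g,R,n=wedge()
pts=[g+R.apply(p) for p in([78,15,-23],[78,-15,-23],[18,15,-17],[11,11,17],[78,15,-25],[18,15,-25])]
a=np.radians(YAW);k=[np.r_[C+70*np.array([np.cos(a)*i-np.sin(a)*j,np.sin(a)*i+np.cos(a)*j]),z] for i,j,z in((1,1,36),(1,1,18),(1,-1,36),(-1,1,36))]
q=proj('scene',pts+k)
c=cv2.resize(im[190:270,300:415],None,fx=6.9,fy=6.9,interpolation=2)
for i,p in enumerate(q): cv2.circle(c,tuple(((p-[300,190]+.5)*6.9).astype(int)),3,(0,255,0) if i<6 else (0,0,255),-1)
cv2.imwrite('pics/s4.png',c)
E
```

```text
tcp [712.4  56.2  26.9] [-179.95   -1.52  -56.95] F [ 0.5  0.  -2. ] gap 21.5
wedge rpy [   2.82    0.76 -147.13] grip [711.4  58.1  39.7] nose [646.8  14.9  14.7] rear [723.3  64.3  14.9] slabframe grip [136.2 138.6] nose [82.3 82.7]
```

View pics/s4.png

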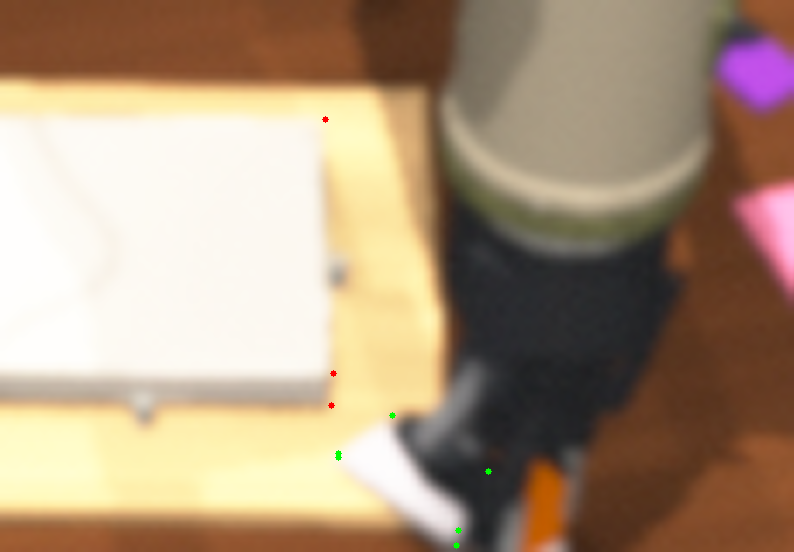

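```bash
python3 -m pendant '[[[0,0.15,0.03,0],[0,0.2,0.03,0],[0,0.2,0.03,0],[0,0.2,0.03,0],[0,0.2,0.03,0],[0,0.2,0.03,0],[0,0.15,0.03,0],[0,0.1,0.02,0],[0,0,0,0],[0,0,0,0]]]'; python3 -c "
from h import *
wedge()"
```

```text
time: 18.63
tool_pos: [689.1, 38.7, 26.9]
tcp_rot: [-179.6, -1.8, -57.0]
ft_force: [0.3, -0.0, -0.9]
finger_gap: 21.6
tcp [689.1  38.7  26.9] [-179.59   -1.76  -56.98] F [ 0.3 -0.  -0.9] gap 21.6
wedge rpy [   3.06    1.12 -147.14] grip [688.1  40.7  39.7] nose [623.7  -2.5  14.2] rear [700.1  46.9  15. ] slabframe grip [117.1 116.6] nose [63.4 60.7]
```

```bash
python3 -m pendant '[[[-0.05,0.1,0.06,0],[-0.03,0.15,0.06,0],[0,0.2,0.06,0],[0,0.2,0.06,0],[0,0.15,0.05,0],[0,0.1,0.04,0],[0,0.05,0.04,0],[0,0,0.02,0],[0,0,0,0],[0,0,0,0]]]'; python3 -c "
from h import *
wedge()"
```

```text
time: 19.47
tool_pos: [679.3, 30.8, 26.3]
tcp_rot: [-178.7, -2.2, -56.9]
ft_force: [1.5, 2.0, 4.0]
finger_gap: 21.2
tcp [679.3  30.8  26.3] [-178.7    -2.23  -56.93] F [1.5 2.  4. ] gap 21.2
wedge rpy [   3.52    2.01 -147.05] grip [678.   32.7  39.1] nose [614.1 -10.5  12.4] rear [690.5  38.9  14.6] slabframe grip [109.  106.7] nose [55.7 50.9]
```

```bash
cat > look.py <<'E'
from h import *
import sys
im=snapshot('scene')[:,:,::-1];g,R,n=wedge()
pts=[g+R.apply(p) for p in([78,15,-23],[78,-15,-23],[18,15,-17],[11,11,17],[18,15,-25])]
a=np.radians(YAW);k=[np.r_[C+70*np.array([np.cos(a)*i-np.sin(a)*j,np.sin(a)*i+np.cos(a)*j]),z] for i,j,z in((1,1,36),(1,1,18),(1,-1,36),(-1,1,36))]
q=proj('scene',pts+k)
c=cv2.resize(im[190:270,300:415],None,fx=6.9,fy=6.9,interpolation=2)
for i,p in enumerate(q): cv2.circle(c,tuple(((p-[300,190]+.5)*6.9).astype(int)),3,(0,255,0) if i<5 else (0,0,255),-1)
cv2.imwrite(sys.argv[1],c)
E
python3 look.py pics/s5.png
```

```text
tcp [679.3  30.8  26.2] [-178.7    -2.23  -56.93] F [1.4 0.6 3.4] gap 21.7
wedge rpy [   3.52    2.01 -147.05] grip [678.   32.7  39. ] nose [614.1 -10.5  12.4] rear [690.5  38.9  14.6] slabframe grip [109.  106.6] nose [55.8 50.8]
```

View pics/s5.png

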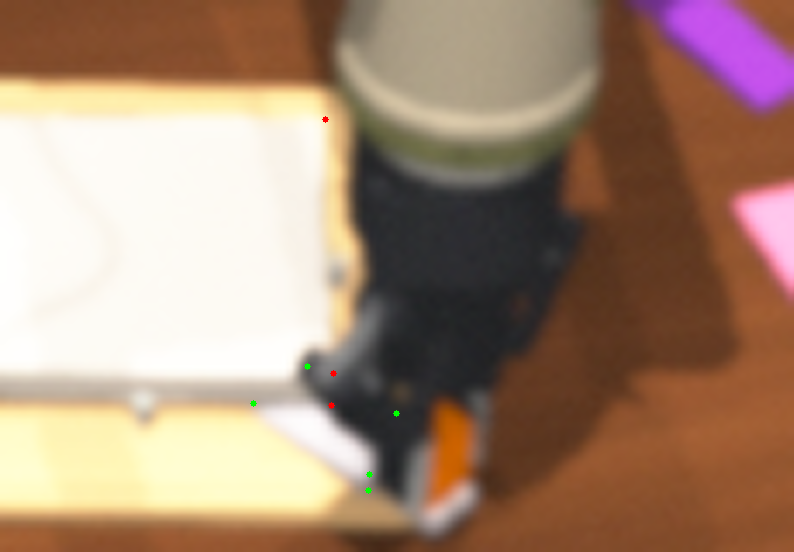

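```bash
python3 -m pendant '[[[-0.1,0.1,0.05,0],[-0.1,0.15,0.05,0],[-0.05,0.2,0.05,0],[0,0.2,0.05,0],[0,0.2,0.05,0],[0,0.15,0.05,0],[0,0.1,0.05,0],[0,0,0,0],[0,0,0,0],[0,0,0,0]]]'; python3 look.py pics/s6.png
```

```text
time: 20.35
tool_pos: [670.2, 25.5, 27.7]
tcp_rot: [-177.3, -3.0, -56.9]
ft_force: [2.2, 1.8, 4.1]
finger_gap: 21.3
tcp [670.2  25.5  27.7] [-177.33   -2.95  -56.88] F [2.5 1.2 3.6] gap 21.4
wedge rpy [   4.24    3.38 -146.91] grip [668.5  27.3  40.5] nose [605.5 -15.9  12. ] rear [681.7  33.7  16.3] slabframe grip [100.9  99.4] nose [48.4 43.7]
```

View pics/s6.png

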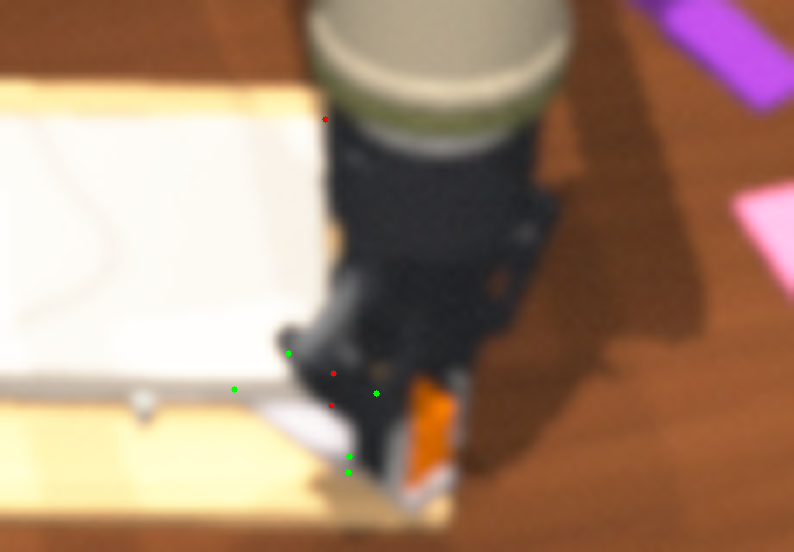

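```bash
python3 -m pendant '[[[0,0,0,0],[0,0,0,0],[0,0,0,0],[0,0,0,0],[0,0,0,0],[0,0,0,0],[0,0,-0.2,0],[0,0,-0.5,0],[0,0,-0.8,0],[0,0,-0.8,0]]]' 1;  python3 -m pendant '[[[0,-0.7,-0.6,0],[0,-1,-0.4,0],[0,-1,-0.2,0],[0,-1,0,0],[0,-1,0,0],[0,0,0,0],[0,0,0,0],[0,0,0,0],[0,0,0,0],[0,0,0,0]]]' -1; python3 look.py pics/s7.png
```

```text
time: 21.23
tool_pos: [659.0, 25.3, 65.8]
tcp_rot: [-178.3, -2.4, -56.9]
ft_force: [0.9, 0.2, -0.4]
finger_gap: 85.4
time: 22.07
tool_pos: [742.5, 78.4, 110.1]
tcp_rot: [-177.6, -2.8, -57.0]
ft_force: [0.4, 0.7, -0.9]
finger_gap: -0.1
tcp [742.5  78.3 110.1] [-177.65   -2.8   -56.99] F [ 0.7  0.5 -0.1] gap -0.1
wedge rpy [   4.1     3.06 -147.04] grip [740.9  80.2 122.9] nose [677.6  37.1  94.8] rear [753.9  86.5  98.7] slabframe grip [160.4 166.5] nose [107.7 110.8]
```

View pics/s7.png

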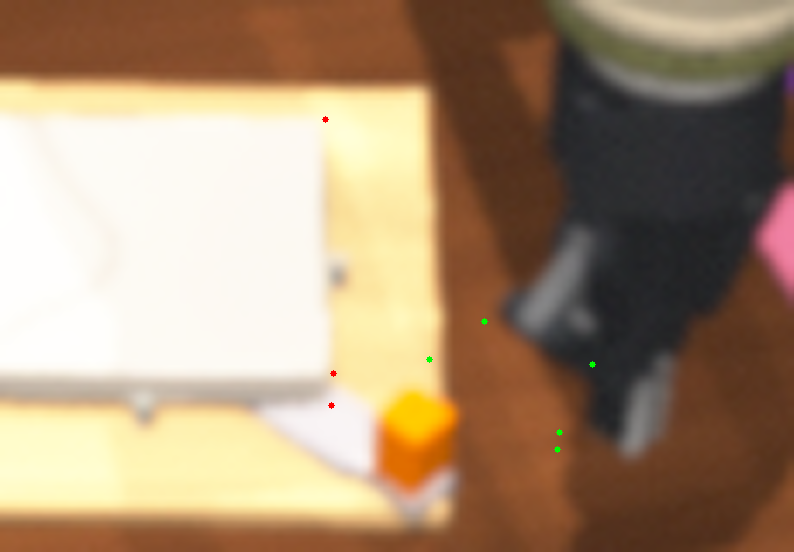

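```bash
python3 - <<'E'
from h import *
im=snapshot('scene')[:,:,::-1];t=snapshot('top')[:,:,::-1]
cv2.imwrite('pics/t8.png',cv2.resize(t[100:220,220:390],None,fx=4.5,fy=4.5,interpolation=2))
H,S,V=cv2.split(cv2.cvtColor(im,cv2.COLOR_BGR2HSV))
m=((H>8)&(H<26)&(S>200)&(V>90)).astype(np.uint8);p=big(m,(345,235,375,270));print(cv2.boundingRect(p))
top=((H>12)&(H<28)&(S>200)&(V>225)).astype(np.uint8);
q=big(top,(345,235,375,270));r=rect(ray('scene',q,54));print(r)
u=E_([0,0,YAW]).inv().apply([*(r[:2]-C),0]);print('handle slabframe',u[:2],'nose if diag',u[:2]-78/2**.5)
# scene estimate of slab corner
cor=ray('scene',[[300+327/6.9,190+380/6.9]],36);print('corner',cor,E_([0,0,YAW]).inv().apply([*(cor[0]-C),0]))
E
```

```text
(356, 247, 11, 13)
[678.6  24.3  22.4  27.5  60. ]
handle slabframe [111.35450952  98.58485284] nose if diag [56.20018059 43.43052391]
corner [[636.63235408   2.8249682 ]] [74.92504112 68.66238424  0.        ]
```

View pics/t8.png

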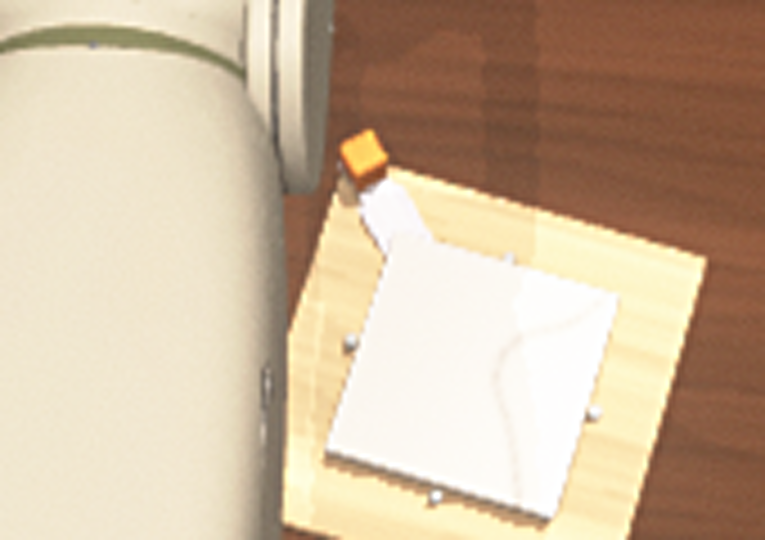

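```bash
cat > mt.py <<'E'
from h import *
t=snapshot('top')[:,:,::-1]
H,S,V=cv2.split(cv2.cvtColor(t,cv2.COLOR_BGR2HSV))
m=((H>5)&(H<24)&(S>150)&(V>200)).astype(np.uint8)
p=big(m,(285,120,312,150));r=rect(ray('top',p,54));print(cv2.boundingRect(p),r)
u=E_([0,0,YAW]).inv().apply([*(r[:2]-C),0]);print('handle sf',u[:2].round(1),'nose if diag',(u[:2]-78/2**.5).round(1))
E
python3 mt.py; python3 -c "
from h import *
for n,x,y,z in (('handle',364,154,54),('corner',393,234,36),('cornerB',328,458,36),('cornerC',617,295,36)):
  r=ray('top',[[219.5+x/4.5,99.5+y/4.5]],z)[0];print(n,r,E_([0,0,YAW]).inv().apply([*(r-C),0])[:2])"
```

```text
(296, 129, 10, 10) [671.6  26.5  21.8  21.7  30.3]
handle sf [104.   99.2] nose if diag [48.9 44.1]
handle [671.21692444  26.23010798] [103.72973657  98.89783686]
corner [628.80056056   5.83549107] [66.63168907 69.93539229]
cornerB [490.0584047   32.10900638] [-74.52277741  66.04951909]
cornerC [ 601.59635143 -129.75507542] [ 68.93684769 -68.33809381]
```

```bash
python3 -m pendant '[[[0.1,0.4,0,0],[0,0.8,0,0],[0,0.8,0,0],[0,0.5,0.3,0],[0,0.1,0.5,0],[0,0,0.5,0],[0,0,0.4,0],[0,0,0.3,0],[0,0,0,0],[0,0,0,0]]]' -1; python3 mt.py
```

```text
time: 23.1
tool_pos: [699.1, 44.4, 62.7]
tcp_rot: [-177.7, -2.8, -57.0]
ft_force: [0.1, 0.9, -0.5]
finger_gap: 0.2Traceback (most recent call last):
  File "mt.py", line 5, in <module>
    p=big(m,(285,120,312,150));r=rect(ray('top',p,54));print(cv2.boundingRect(p),r)
  File "h.py", line 14, in big
    return max(cs,key=cv2.contourArea).reshape(-1,2)
           ~~~^^^^^^^^^^^^^^^^^^^^^^^^
ValueError: max() iterable argument is empty
```

```bash
python3 -m pendant '[[[0,0,0.3,0],[0,0,0.5,0],[0,0,0.4,0],[0,0,0.2,0],[0,0.1,0,0],[0,0.2,0,0],[0,0.1,0,0],[0,0.05,0,0],[0,0,0,0],[0,0,0,0]]]' -1; python3 look.py pics/s9.png
```

```text
time: 23.98
tool_pos: [693.5, 39.1, 32.2]
tcp_rot: [-177.7, -2.8, -57.0]
ft_force: [0.2, 0.7, -0.3]
finger_gap: -0.1
tcp [693.6  39.1  32.3] [-177.67   -2.8   -56.96] F [ 0.2 -0.1  0.8] gap -0.3
wedge rpy [   4.09    3.04 -147.01] grip [692.1  41.   45.1] nose [628.8  -2.2  17.1] rear [705.1  47.3  20.9] slabframe grip [121.  117.8] nose [68.3 62.1]
```

View pics/s9.png

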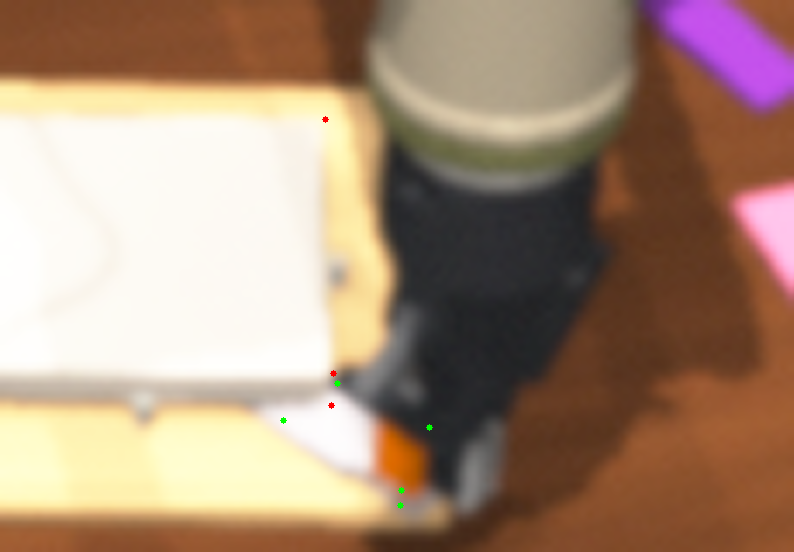

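```bash
python3 -m pendant '[[[0,0.06,0,0],[0,0.06,0,0],[0,0.06,0,0],[0,0.06,0,0],[0,0.06,0,0],[0,0.06,0,0],[0,0.05,0,0],[0,0.04,0,0],[0,0,0,0],[0,0,0,0]]]' -1; python3 look.py pics/s10.png
```

```text
time: 24.87
tool_pos: [686.5, 33.9, 33.3]
tcp_rot: [-177.5, -2.9, -57.0]
ft_force: [0.6, 0.5, 0.1]
finger_gap: -0.2
tcp [686.6  33.9  33.3] [-177.52   -2.87  -56.96] F [ 0.7 -0.3  0.9] gap 0.0
wedge rpy [   4.17    3.19 -147.  ] grip [685.   35.8  46.1] nose [621.8  -7.3  17.8] rear [698.   42.1  21.9] slabframe grip [115.2 111.2] nose [62.6 55.6]
```

View pics/s10.png

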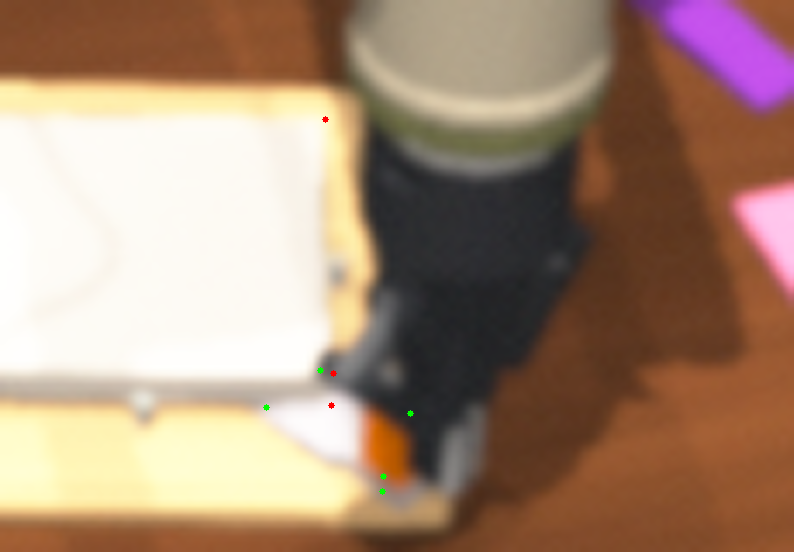

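```bash
python3 -m pendant '[[[0,0.04,0.02,0],[0,0.04,0.02,0],[0,0.04,0.02,0],[0,0.03,0,0],[0,0,0,0],[0,0,0,0],[0,-0.2,0,0],[0,-0.6,-0.2,0],[0,-0.6,-0.8,0],[0,-0.5,-0.9,0]]]' -1; python3 -m pendant '[[[0,-1,-0.8,0],[0,-1,-0.6,0],[0,-0.5,0,0],[0,0,0,0],[0,0,0,0],[0,0,0,0],[0,0,0,0],[0,0,0,0],[0,0,0,0],[0,0,0,0]]]' -1;python3 mt.py;python3 look.py pics/s11.png
```

```text
time: 25.75
tool_pos: [709.4, 53.0, 66.1]
tcp_rot: [-178.1, -2.6, -57.0]
ft_force: [0.1, -0.4, -1.5]
finger_gap: 0.4
time: 26.58
tool_pos: [749.8, 81.4, 96.5]
tcp_rot: [-178.3, -2.5, -57.1]
ft_force: [-1.1, -0.4, -0.7]
finger_gap: -0.1
(297, 131, 11, 11) [665.   21.7  22.5  22.7  32.5]
handle sf [98.6 93.1] nose if diag [43.5 38. ]
tcp [749.9  81.5  96.6] [-178.32   -2.49  -57.07] F [-0.2  0.7  0.2] gap -0.0
wedge rpy [   3.78    2.39 -147.17] grip [748.6  83.4 109.4] nose [684.8  40.4  82.2] rear [761.3  89.6  85. ] slabframe grip [167.1 171.3] nose [114.  115.6]
```

View pics/s11.png

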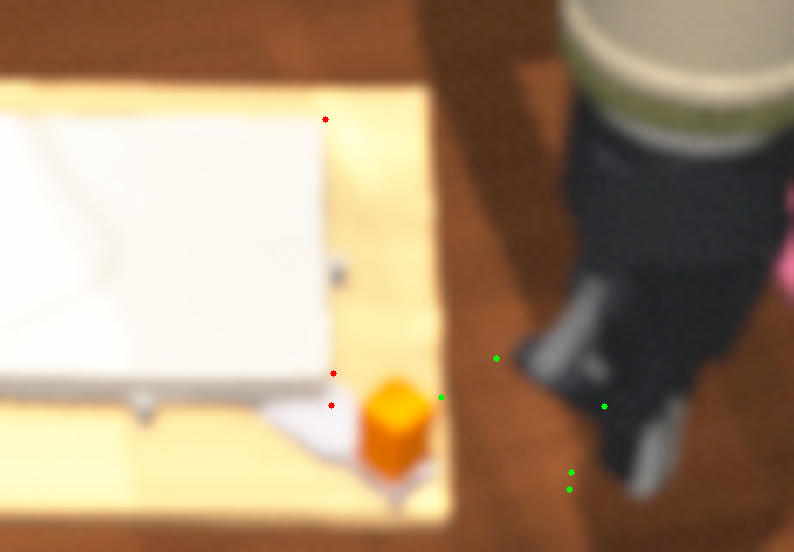

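```bash
python3 -m pendant '[[[0,0.5,0,0],[0,1,0,0],[0,1,0,0],[0,1,0,0],[0,1,0,0],[0,1,0,0],[0,1,0,0],[0,1,0,0],[0,0.7,0,0],[0,0,0.2,0]]]' -1; python3 -m pendant '[[[0,0,0.4,0],[0,0,0.5,0],[0,0,0.5,0],[0,0,0.4,0],[0,0,0.2,0],[0,0,0.1,0],[0,0,0,0],[0,0,0,0],[0,0,0,0],[0,0,0,0]]]' -1
```

```text
time: 27.52
tool_pos: [607.0, -11.3, 88.0]
tcp_rot: [-178.1, -2.6, -57.0]
ft_force: [0.0, -0.1, 0.1]
finger_gap: 0.0
time: 28.35
tool_pos: [610.8, -10.0, 39.1]
tcp_rot: [-178.2, -2.5, -57.0]
ft_force: [0.4, 0.6, -0.1]
finger_gap: 0.1
```

```bash
python3 -m pendant '[[[0,0,0.04,0],[0,0,0.04,0],[0,0,0.04,0],[0,0,0.03,0],[0,0,0.03,0],[0,0,0.03,0],[0,0,0.03,0],[0,0,0.03,0],[0,0,0.03,0],[0,0,0.03,0]]]' -1
```

```text
time: 29.18
tool_pos: [612.8, -10.3, 36.0]
tcp_rot: [-178.0, -2.6, -57.0]
ft_force: [-4.2, 0.4, 7.4]
finger_gap: -0.3
```

```bash
python3 -m pendant '[[[0,0,0.03,0],[0,0,0.03,0],[0,0,0.03,0],[0,0,0.03,0],[0,0,0.03,0],[0,0,0.03,0],[0,0,0.03,0],[0,0,0.03,0],[0,0,0.03,0],[0,0,0.03,0]]]' -1; python3 -c "
from h import *
wedge()"
```

```text
time: 30.02
tool_pos: [612.8, -10.3, 36.0]
tcp_rot: [-178.1, -2.6, -56.9]
ft_force: [-3.1, 0.3, 6.8]
finger_gap: -0.2
tcp [612.8 -10.3  36. ] [-178.12   -2.59  -56.94] F [-3.1  0.3  6.8] gap -0.2
wedge rpy [   3.89    2.59 -147.03] grip [611.4  -8.4  48.8] nose [547.8 -51.6  21.4] rear [624.1  -2.1  24.5] slabframe grip [52.6 52.3] nose [-0.3 -3.4]
```

```bash
python3 -m pendant '[[[0,0,0.04,0],[0,0,0.04,0],[0,0,0.04,0],[0,0,0.04,0],[0,0,0.04,0],[0,0,0.04,0],[0,0,0.04,0],[0,0,0.04,0],[0,0,0.04,0],[0,0,0.04,0]]]' -1;python3 -m pendant '[[[0,0,-0.1,0],[0,0,-0.3,0],[0,0,-0.8,0],[0,0,-1,0],[0,0,-1,0],[0,-0.5,-1,0],[0,-1,-0.5,0],[0,-1,0,0],[0,-1,0,0],[0,-1,0,0]]]' -1;python3 -m pendant '[[[0,-1,0,0],[0,-1,0,0],[0,-1,0,0],[0,-1,0,0],[0,0,0,0],[0,0,0,0],[0,0,0,0],[0,0,0,0],[0,0,0,0],[0,0,0,0]]]' -1; python3 mt.py;python3 look.py pics/s12.png; python3 -c "
from h import *
t=snapshot('top')[:,:,::-1];cv2.imwrite('pics/t12.png',t)
H,S,V=cv2.split(cv2.cvtColor(t,cv2.COLOR_BGR2HSV))
"
```

```text
time: 30.85
tool_pos: [612.8, -10.3, 36.0]
tcp_rot: [-178.2, -2.6, -56.9]
ft_force: [-5.5, 0.3, 8.6]
finger_gap: 0.1
time: 31.68
tool_pos: [682.9, 40.2, 139.4]
tcp_rot: [-178.3, -2.5, -57.1]
ft_force: [-0.3, 0.0, -0.3]
finger_gap: -0.0
time: 32.52
tool_pos: [754.1, 87.2, 143.5]
tcp_rot: [-178.2, -2.6, -57.1]
ft_force: [0.3, 0.4, -0.7]
finger_gap: -0.0
(297, 131, 11, 11) [665.   21.7  22.5  22.7  32.5]
handle sf [98.6 93.1] nose if diag [43.5 38. ]
tcp [754.3  87.3 143.6] [-178.21   -2.57  -57.05] F [0.2 0.7 0.5] gap -0.2
wedge rpy [   3.87    2.51 -147.14] grip [752.9  89.2 156.4] nose [689.2  46.1 129. ] rear [765.6  95.4 132. ] slabframe grip [170.1 177.8] nose [117.1 122.2]
```

View pics/s12.png

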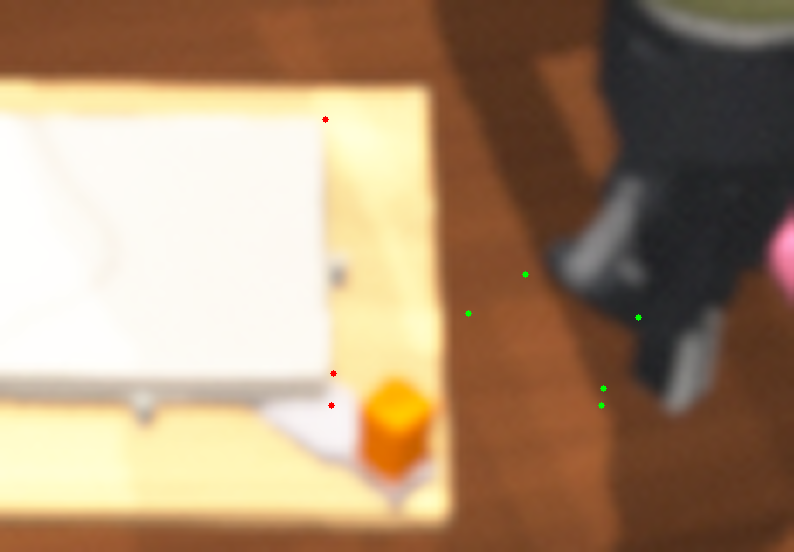

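View pics/t12.png

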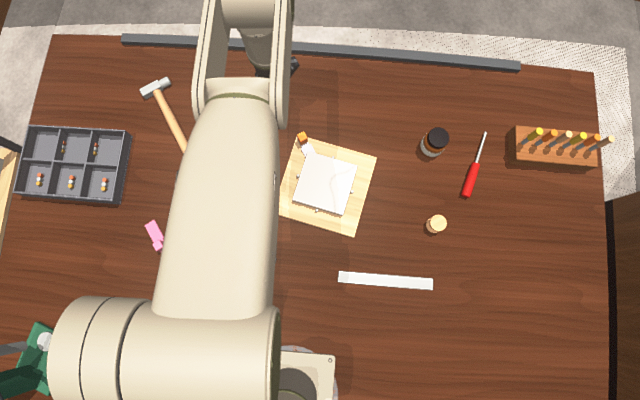

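The last pictures show the wedge under the corner, with its handle at top-view (302,136) and unmoved by the press. The slab is level and in its place around (325,185), the visible bystanders have not moved, and the arm is clear.

```bash
python3 -c "
from bench import *
print(hand_in())"
```

```text
the job is handed in; nothing more can be done
None
```

The wedge is snug under the sunken corner, the slab looks level and in its place, and the job is handed in (no verdict came back).

- **Finding the corner:** Three corners held at about 36.0 mm under 7 to 18 N. The far-left one, seen from the robot, sank to 32.0 mm, so that was the one. One of the sound corners took 17.7 N, which was firmer than gentle but far below the 60 N limit.
- **Inserting the wedge:** I picked up the aluminium, orange-handled wedge and slid it in along the diagonal. The gripper gradually tilted by 3 to 4° during this. I let go with the nose at about 65 mm from the slab's centre, so the wedge dropped flat. I then nudged it in with the shut fingers to about 58 mm; snug is 59 mm.
- **Checking:** Three calls in a row (about 2.5 s) ended at 7.4, 6.8 and 8.6 N on that corner, with the fingertip steady at 36.0 mm. It no longer gives, and the wedge did not move under the press.
- **Last pictures:** The bystanders in view had not moved. The arm hid the brass ring and the wooden block in the last top view, so I did not recheck those two. The fingers were shut and the arm was clear.

Slab level is judged from the pictures and the steady fingertip height, not measured directly. The two cameras disagreed by up to about 8 mm on the wedge handle, so I relied on the top view, which agreed with the arm's own readings.

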